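Set the rotor-drive collar on the spindle's flat

TASK

On the tube-rotor drive, pinch the bare upright spindle and turn it until its flat faces squarely along the index rib on the deck. Then pick up the collar that has the set screw, lower it over the spindle with the screw at the flat, and finish holding it there for the hex key: level, its top flush with the spindle's end, and pulled sideways so that the screw's point bears on the flat. Your program ends while the gripper still holds and pulls the collar like this, with the flat still facing the rib; leave the other things on the bench where they stand.

Things in the scene. Friction and masses are not known exactly. Their poses are not given: they have to be found in the camera images.
- drive: tube-rotor drive: fixed white box 180 (x) by 200 (y) by 65 mm high; place and yaw vary. Origin: centre of its underside; x points from its front panel to its back. At its centre are a dark boss (48 mm across, top 70 mm above the bench) and, on that, the upright spindle, up to 130 mm above the bench
- rib (a point): front end of the index rib's top. The rib is a dark bar lying on the deck, 35 to 85 mm in front (-x of the drive) of the spindle's axis, 6 mm wide, 4 mm high, its top 69 mm above the bench
- spindle (a joint): turn of the spindle in the drive, rad, positive counter-clockwise seen from above; 0 when its flat faces squarely forward along the index rib. It starts with the flat turned 0.5 to 1.4 rad counter-clockwise from there. It turns either way, 3.1 rad at most, with light friction (about 0.05 N m) and stays where it is left
- spindle_top (a point): centre of the spindle's upper end, 130 mm above the bench. A plain steel D-bar 24 mm in diameter, 60 mm tall, end chamfered 1.5 mm. Its flat runs the full length, 6.5 mm from the axis, and looks to this point's -x (axes turn with the spindle, z up). Pinched across the flat it measures 18.5 mm, elsewhere up to 24 mm; pads closed nearly square to the flat pull it square
- collar: loose aluminium clamp collar, 0.08 to 0.17 kg, flat on the bench: a ring 44 mm across, 26 mm high, bore 28 mm, with two wrench flats (30 mm long, full height) at its +y and -y sides, 44 mm apart. Origin: centre of its underside, z up along the bore. A dark set screw goes through its -x side at mid height; its head (10 mm thick) stands out to 31 mm from the axis
- collar_top (a point): centre of the collar's upper face, 26 mm above its underside
- screw_point (a point): point (6 mm thick) of the set screw inside the bore, 8.2 mm from the collar's axis to its -x, 13 mm above its underside. It lets the collar down over the spindle only at the flat (within about 0.3 rad). With the collar centred on the spindle the point is 1.7 mm off the flat: pulled about 2 mm to the collar's +x, it bears on the flat
- spacer: bystander: plain aluminium ring of the same size (44 mm across, 28 mm bore, 26 mm high) with no screw and no wrench flats, lying loose; it and the collar swap places
- vial: bystander: capped sample vial 18 mm across, 46 mm tall, standing. Origin: centre of its underside
- hexkey: bystander: loose L-shaped hex key 96 by 31 mm, 6 mm thick, lying on the bench
- driver: bystander: loose screwdriver lying on the bench
- beaker: bystander: white plastic cup 70 mm across, 90 mm tall. Origin: centre of its underside
- wash: bystander: white bottle 64 mm across, 170 mm tall. Origin: centre of its underside
Not all that is in view belongs to the job. Leave any orange look-alike of the collar alone.

How it is judged:
On the way, in this order (a step that is already met when the one before it is completed fails the run):
1. the bare spindle is turned until its flat faces the rib (within 0.17 rad) (value of joint spindle between -0.17 and 0.17 rad), for 0.2 s.
2. the collar is picked up in the gripper, its underside 40 mm or more above the bench (contact force between the fingers and collar above 1.5 N and height (world z) of collar above 0.04 m), for 0.2 s.
At the end, for the whole second after the job is handed in: Gripper holds the collar, still and level (0.12 rad), its top within 3 mm of the spindle's end; the screw's point is within 4 mm sideways of the flat's middle and 1.1 mm of its surface; the collar presses the spindle with over 1 N; the flat faces the rib within 0.2 rad (contact force between the fingers and collar above 1.5 N and contact force between collar and drive above 1 N and value of joint spindle between -0.2 and 0.2 rad and z of collar_top in the frame of spindle_top between -0.003 and 0.003 m and x of screw_point in the frame of spindle_top between -0.0076 and -0.004 m and y of screw_point in the frame of spindle_top between -0.004 and 0.004 m and angle between collar's own z axis and vertical below 0.12 rad and linear speed of collar below 0.02 m/s); the arm keeps its last pose, push and grip.
It fails at once if a bystander (spacer, vial, hex key, screwdriver, cup or bottle) is moved more than 20 mm (distance of any of spacer, vial, hexkey, driver, beaker, wash from where it was at the start of the episode above 0.02 m).
It also fails if it takes over 61 s, if anything falls off the work surface, if the arm or the gripper's body presses on something with over 40 N, if the wrist force passes 120 N, or if a joint passes its speed limit or range.

ROBOT

A 7-joint arm with a two-finger parallel gripper is mounted at the origin on the work surface. World frame = base frame: x ahead of the robot, y to its left, z up, the work surface at z = 0. Lengths are in m, angles in rad, forces in N, time in s.
With the tool pointing down it reaches from about 0.4 to 0.75 m from the base axis. Payload 19.5 kg.
Tool frame: the origin (TCP) lies at the very end of the fingers, on their centre line; the grasp point (between the pads) lies r.grip_depth behind it (r.grip_depth is the distance from the TCP to the grasp point, in m); z points along the fingers, y is the direction in which the jaws open and shut (so a half turn about z gives the same grasp; the last joint's range is limited). The gripper opens to 85 mm and grips with 20 to 120 N. Pads are 22 mm wide; open, the fingers measure 114 mm over their backs; the gripper's body (76 mm by 85 mm) begins 54 mm behind the grasp point. The pads swing forward as they close: fully open they stand 13 mm farther back than shut.
Start: joints at [-1.166, 0.707, -0.028, 1.485, 0.022, 0.951, -0.075], TCP at [0.248, 0.519, 0.197] pointing down, gripper open.
Joint ranges: [-2.71, 2.71], [-0.32, 2.16], [-1.57, 1.52], [0, 2.45], [-1.46, 4.6], [0, 2.02], [-2.83, 2.83]. Speed limits (rad/s): [1.89, 1.89, 2.57, 2.57, 3.01, 3.01, 3.01].

INTERFACE

Orientations are given as [roll, pitch, yaw] about the fixed x, y, z axes, in that order (R = Rz(yaw) Ry(pitch) Rx(roll)).
In Python, from plant import r gives the robot as it stands.
- The arm moves only by the tool apply_moves, never from a script. Its argument "increments" is a list of rows, each a list of 3 entries, a list of its own where there are three numbers: the shift along the tool's x, y, z in cm, then the turn, a rotation vector about the tool's x, y, z in rad, then the gripper's target within -1 to 1 (shut at 1, half-way at 0, fully open at -1). A call has exactly 10 rows; each row is the pose to reach, as a shift and turn from the pose commanded when the call began, along the tool's axes at that moment; what a row does not reach only later rows make up. A row lasts 1/10 s, in which the tool goes at most 50 mm and 8.59 degrees, less where a joint would pass 70% of its speed; a pose out of reach is approached as far as the arm can. A call with a gripper value outside its range is refused whole. The fingers move at their own pace and stop on an object; the grip force is fixed at half the most. Time passes only in rows, so rows that repeat a pose let the fingers close, or fill a call up. It gives the time, the measured TCP pose, the force and the opening at its end, in the units of the state.
- r.state(): the state, without advancing time (a new reading comes with each control period).
- r.camera(name): name is "scene" or "top"; returns a dict with "color" (384x512x3 uint8, blue, green, red), "mtx" (3x3 intrinsics, pixels), "xyz" and "attitude" of the camera in the world. Camera axes: x right, y down, z forward; pixel columns grow to the right and rows downward; lengths in m; the calibration is good to about 2 mm. A picture is of the moment at which its call begins. There is no depth.
- r.hand_in(): hands the job in, once; it reports no verdict.
The state is a dict: "t": time; "joint_positions": joint angles; "joint_vel": joint speeds; "joint_torque": joint torques, N m; "ee_pos": TCP position; "tcp_rot": TCP orientation; "wrist_force": force on the tool from outside, world axes, zero at the start; "moment": the same for the moment, N m; "width": opening from 0.0 (shut) to 1.0 (fully open).
Only numpy, scipy, OpenCV 4.12 (cv2) and the standard library are available. Lean on these libraries where they do the work, as an engineer would, in place of code of your own. Each camera call takes 0.05 s, during which the arm holds its last target. There are 200 camera calls.

## Working session

There is one attempt and no reset: what is moved stays moved. The work goes in short steps, Python scripts to look and compute and a tool call to move; the robot and the scene stay as the last step left them, time stands still between calls to the robot, and variables do not carry over. Pictures are saved under pics/ and viewed, about 8 in all and at most 12, crops included, and the job is handed in when it is done.

Besides the shell and the picture viewer there is one more tool, called after "Request:" as name([rows], argument=value, ...), one row to a line, values as JSON. apply_moves: Moves the arm, as the interface text tells. Its arguments: {"type":"object","properties":{"increments":{"type":"array","items":{"type":"array"}}},"required":["increments"]}

```bash
mkdir -p pics; ls; cat > h.py <<'E'
import numpy as np, cv2
from scipy.spatial.transform import Rotation as R
from plant import r
def shot(n):
    c=r.camera(n); return c
def rot(c):
    a=np.array(c["attitude"],float)
    return a if a.shape==(3,3) else R.from_euler('xyz',a).as_matrix()
def ray(c,u,v,z):
    d=rot(c)@np.linalg.inv(c["mtx"])@[u,v,1.]; o=np.array(c["xyz"]); return o+d*(z-o[2])/d[2]
def proj(c,p):
    q=np.array(c["mtx"])@rot(c).T@(np.array(p)-c["xyz"]); return q[:2]/q[2]
E
python3 - <<'E'
from h import *
for n in("scene","top"):
    c=shot(n); np.save(f"pics/{n}0.npy",c,allow_pickle=True); cv2.imwrite(f"pics/{n}0.png",c["color"])
    print(n,c["mtx"],c["xyz"],c["attitude"])
print(r.state(), r.grip_depth)
E
```

```text
pics
scene [[410.95564887   0.         256.22366718]
 [  0.         410.95564887 186.23559803]
 [  0.           0.           1.        ]] [ 1.29937175 -0.41345122  0.76915478] [-2.24893197 -0.00842368  1.08733623]
top [[352.48619777   0.         259.8358855 ]
 [  0.         352.48619777 193.45832259]
 [  0.           0.           1.        ]] [ 0.46614378 -0.00906459  1.25288363] [-3.07636864e+00  3.03935557e-03 -1.57367678e+00]
{'t': 0.1, 'joint_positions': array([-1.16570698,  0.70701476, -0.0276297 ,  1.4849715 ,  0.0220128 ,
        0.95091016, -0.07547351]), 'joint_vel': array([-1.45059852e-03, -8.27873422e-04, -1.52082885e-03, -4.82569065e-05,
       -8.41017325e-04, -2.77466237e-05, -2.18316177e-03]), 'joint_torque': array([ 2.59867593e-03, -8.84295559e+01,  1.23659626e+00, -2.36459792e+01,
        1.69823418e-02,  4.86254634e-03, -1.01736462e-04]), 'ee_pos': array([0.24831791, 0.51830266, 0.19638452]), 'tcp_rot': array([-3.14059228e+00,  3.34139735e-05,  2.69484654e+00]), 'wrist_force': array([-0.06118911,  0.53739925,  0.13382128]), 'moment': array([ 0.03693285, -0.02381883, -0.0236375 ]), 'width': 0.9973527034863959} 0.0187
```

View pics/scene0.png

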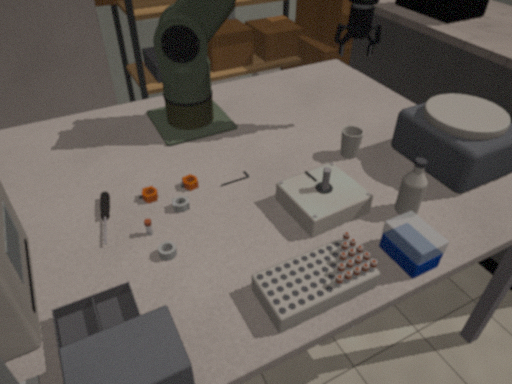

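View pics/top0.png

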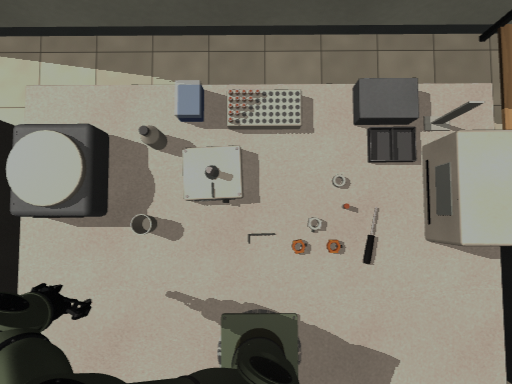

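Scene: drive at (324,195), grey rings at (182,204) and (168,250), orange look-alikes at (150,194) and (190,183). Top: drive at (212,173) with the rib pointing down to (212,197). The grey rings are at (340,181) and (315,224), and the orange ones at (300,246) and (335,246). The collar must be one of the two grey rings, so I'll check with a close crop.

```bash
python3 - <<'E'
from h import *
t=np.load("pics/top0.npy",allow_pickle=True).item(); s=np.load("pics/scene0.npy",allow_pickle=True).item()
def crop(c,u,v,w=20,h=None):
    h=h or w
    return cv2.resize(c["color"][v-h:v+h,u-w:u+w],(390,290 if h!=w else 290),interpolation=cv2.INTER_CUBIC)
def cr(c,u,v,w,h): return cv2.resize(c["color"][v-h:v+h,u-w:u+w],(260,260),interpolation=cv2.INTER_CUBIC)
a=np.hstack([cr(t,340,181,16,16),cr(t,315,224,16,16),cr(t,212,175,34,34)])
b=np.hstack([cr(s,168,250,16,16),cr(s,182,204,16,16),cr(s,324,190,50,50)])
cv2.imwrite("pics/c1.png",np.vstack([a,b]))
for u,v in[(340,181),(315,224)]: print(ray(t,u,v,.026))
print(ray(s,168,250,.02),ray(s,182,204,.02))
print("drive",ray(t,212,173,.13), ray(t,212,197,.069))
E
```

```text
[ 0.58904683 -0.28576432  0.026     ]
[ 0.43959408 -0.19650474  0.026     ]
[ 0.59994932 -0.2813331   0.02      ] [ 0.45483937 -0.19361053  0.02      ]
drive [0.6056955  0.14730432 0.13      ] [0.53203397 0.15531408 0.069     ]
```

View pics/c1.png

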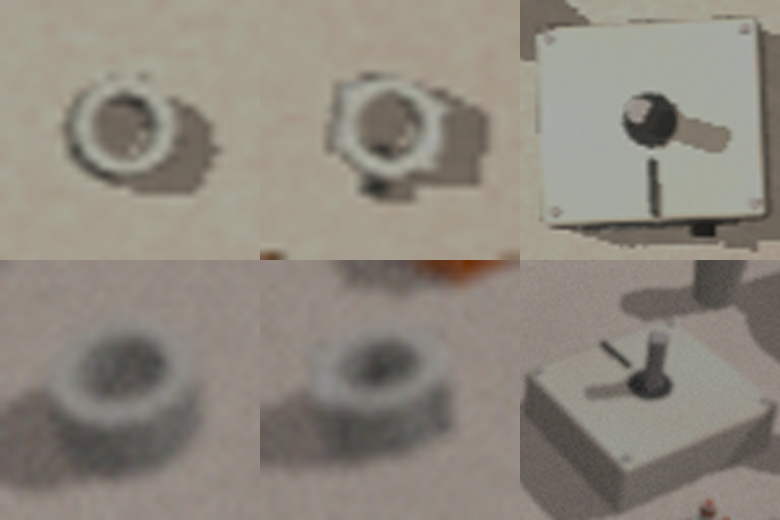

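Crop: the ring at top (315,224) has the dark screw head pointing down-left (roughly world -x) and wrench flats, so it is the collar. The ring at (340,181) is plain, so it is the spacer. Next I'll measure both precisely.

```bash
python3 - <<'E'
from h import *
t=np.load("pics/top0.npy",allow_pickle=True).item(); im=t["color"]; K=8
def up(u0,u1,v0,v1): return cv2.resize(im[v0:v1,u0:u1],None,fx=K,fy=K,interpolation=cv2.INTER_CUBIC)
def back(p,u0,v0): return np.array([(p[0]+.5)/K-.5+u0,(p[1]+.5)/K-.5+v0])
# deck
u0,v0=170,135; g=cv2.cvtColor(up(u0,255,v0,215),cv2.COLOR_BGR2GRAY)
hsv=cv2.cvtColor(up(u0,255,v0,215),cv2.COLOR_BGR2HSV)
print("grey deck/bench",g[8*20,8*30],g[8*8,8*8],hsv[160,240],hsv[64,40])
m=((g>190)).astype(np.uint8)*255
m=cv2.morphologyEx(m,cv2.MORPH_OPEN,np.ones((15,15)))
c=max(cv2.findContours(m,0,2)[0],key=cv2.contourArea)
box=cv2.boxPoints(cv2.minAreaRect(cv2.convexHull(c))); W=np.array([ray(t,*back(p,u0,v0),.065)[:2] for p in box]); print("deck",W,W.mean(0))
for i in range(4):
    d=W[(i+1)%4]-W[i]; print(np.linalg.norm(d),np.degrees(np.arctan2(d[1],d[0])))
inside=cv2.drawContours(np.zeros_like(m),[cv2.convexHull(c)],-1,255,-1); inside=cv2.erode(inside,np.ones((25,25)))
d=((g<110)&(inside>0)).astype(np.uint8)*255
for c in cv2.findContours(d,0,2)[0]:
    if cv2.contourArea(c)<300: continue
    r_=cv2.minAreaRect(c); z=.069
    P=[ray(t,*back(p,u0,v0),z)[:2] for p in cv2.boxPoints(r_)]
    l=cv2.fitLine(np.argwhere(cv2.drawContours(np.zeros_like(d),[c],-1,255,-1))[:,::-1].astype(np.float32),2,0,.01,.01).ravel()
    a=ray(t,*back(l[2:],u0,v0),z);b=ray(t,*back(l[2:]+20*l[:2],u0,v0),z)
    (cx,cy),rad=cv2.minEnclosingCircle(c)
    print("dark",np.round(P,4).tolist(),"ctr",a,"ang",np.degrees(np.arctan2(*(b-a)[1::-1])),"circ",ray(t,*back((cx,cy),u0,v0),.07),rad/K)
# collar
u0,v0=297,206; I=up(u0,333,v0,240); g=cv2.cvtColor(I,cv2.COLOR_BGR2GRAY); print("ring/bench",np.percentile(g,[5,20,50,80,95,99]))
m=(g>np.percentile(g,50)+18).astype(np.uint8)*255
cs=sorted(cv2.findContours(m,0,2)[0],key=cv2.contourArea)[-3:]
for c in cs: (x,y),ra=cv2.minEnclosingCircle(c); print("bright",cv2.contourArea(c),back((x,y),u0,v0),ra/K,ray(t,*back((x,y),u0,v0),.026),cv2.minAreaRect(c))
d=(g<60).astype(np.uint8)*255
for c in cv2.findContours(d,0,2)[0]:
    M=cv2.moments(c)
    if M["m00"]>60: p=back((M["m10"]/M["m00"],M["m01"]/M["m00"]),u0,v0); print("dark",M["m00"],p,ray(t,*p,.013))
g2=cv2.resize(np.hstack([I,cv2.cvtColor(m,8),cv2.cvtColor(d,8)]),None,fx=.9,fy=.9); cv2.imwrite("pics/c2.png",g2)
E
```

```text
grey deck/bench 167 106 [ 39  15 169] [ 15  45 114]Traceback (most recent call last):
  File "<stdin>", line 11, in <module>
ValueError: max() iterable argument is empty
```

```bash
cat > m.py <<'E'
from h import *
t=np.load("pics/top0.npy",allow_pickle=True).item(); im=t["color"]; K=8
def up(u0,u1,v0,v1): return cv2.resize(im[v0:v1,u0:u1],None,fx=K,fy=K,interpolation=cv2.INTER_CUBIC)
def back(p,u0,v0): return np.array([(p[0]+.5)/K-.5+u0,(p[1]+.5)/K-.5+v0])
u0,v0=175,138; I=up(u0,250,v0,210); g=cv2.cvtColor(I,cv2.COLOR_BGR2GRAY); h=cv2.cvtColor(I,cv2.COLOR_BGR2HSV)
m=((h[...,1]<28)&(g>140)).astype(np.uint8)*255
m=cv2.morphologyEx(m,cv2.MORPH_OPEN,np.ones((25,25)))
c=max(cv2.findContours(m,0,2)[0],key=cv2.contourArea)
box=cv2.boxPoints(cv2.minAreaRect(cv2.convexHull(c))); W=np.array([ray(t,*back(p,u0,v0),.065)[:2] for p in box]); print("deck",W.mean(0))
for i in range(4):
    d=W[(i+1)%4]-W[i]; print(np.linalg.norm(d),np.degrees(np.arctan2(d[1],d[0])))
inside=cv2.drawContours(np.zeros_like(m),[cv2.convexHull(c)],-1,255,-1); inside=cv2.erode(inside,np.ones((33,33)))
d=((g<95)&(inside>0)).astype(np.uint8)*255
for c in cv2.findContours(d,0,2)[0]:
    if cv2.contourArea(c)<300: continue
    z=.069
    l=cv2.fitLine(np.argwhere(cv2.drawContours(np.zeros_like(d),[c],-1,255,-1))[:,::-1].astype(np.float32),2,0,.01,.01).ravel()
    a=ray(t,*back(l[2:],u0,v0),z);b=ray(t,*back(l[2:]+20*l[:2],u0,v0),z)
    (cx,cy),rad=cv2.minEnclosingCircle(c)
    print("dark",cv2.contourArea(c),"ctr",a,"ang",np.degrees(np.arctan2(*(b-a)[1::-1])),"circ",ray(t,*back((cx,cy),u0,v0),.07),rad/K)
u0,v0=299,208; I2=up(u0,331,v0,240); g=cv2.cvtColor(I2,cv2.COLOR_BGR2GRAY); h=cv2.cvtColor(I2,cv2.COLOR_BGR2HSV)
print(np.percentile(g,[1,5,20,50,80,95,99]),np.percentile(h[...,1],[5,20,50,80]))
m2=((h[...,1]<30)&(g>120)).astype(np.uint8)*255
for c in sorted(cv2.findContours(m2,0,2)[0],key=cv2.contourArea)[-3:]:
    (x,y),ra=cv2.minEnclosingCircle(c); print("bright",cv2.contourArea(c),ra/K,ray(t,*back((x,y),u0,v0),.026),cv2.minAreaRect(c))
d2=(g<60).astype(np.uint8)*255
for c in cv2.findContours(d2,0,2)[0]:
    M=cv2.moments(c)
    if M["m00"]>60: p=back((M["m10"]/M["m00"],M["m01"]/M["m00"]),u0,v0); print("dark",M["m00"],ray(t,*p,.013))
f=lambda x:cv2.resize(x if x.ndim==3 else cv2.cvtColor(x,8),(260,260))
cv2.imwrite("pics/c2.png",np.vstack([np.hstack([f(I2),f(m2),f(d2)]),np.hstack([f(I),f(m),f(d)])]))
E
python3 m.py
```

```text
deck [0.61765386 0.15960889]
0.19792514691306284 -87.45683241428833
0.17245517886980655 -177.25936070468362
0.19607130922829064 92.54277044673316
0.17247017256287794 3.356506704983507
dark 1458.5 ctr [0.55932584 0.15365408 0.069     ] ang -176.4590723445241 circ [0.55960154 0.15412313 0.07      ] 6.393838882446289
dark 7565.0 ctr [0.61422908 0.15306386 0.069     ] ang -39.996044152589654 circ [0.61631743 0.1559485  0.07      ] 7.160531520843506
[ 85. 103. 144. 156. 158. 160. 165.] [21. 34. 37. 40.]
bright 58.0 0.6373899579048157 [ 0.47496361 -0.15899065  0.026     ] ((43.5, 50.0), (10.0, 7.0), 90.0)
bright 136.5 1.5625125169754028 [ 0.38973495 -0.15934466  0.026     ] ((46.417808532714844, 246.2191619873047), (10.676115989685059, 24.414371490478516), 65.55604553222656)
bright 8588.5 7.691830158233643 [ 0.44348981 -0.19352288  0.026     ] ((127.3252944946289, 121.7015151977539), (109.96900177001953, 103.71392059326172), 7.815293788909912)
dark 97.0 [ 0.41662164 -0.19101804  0.013     ]
```

View pics/c2.png

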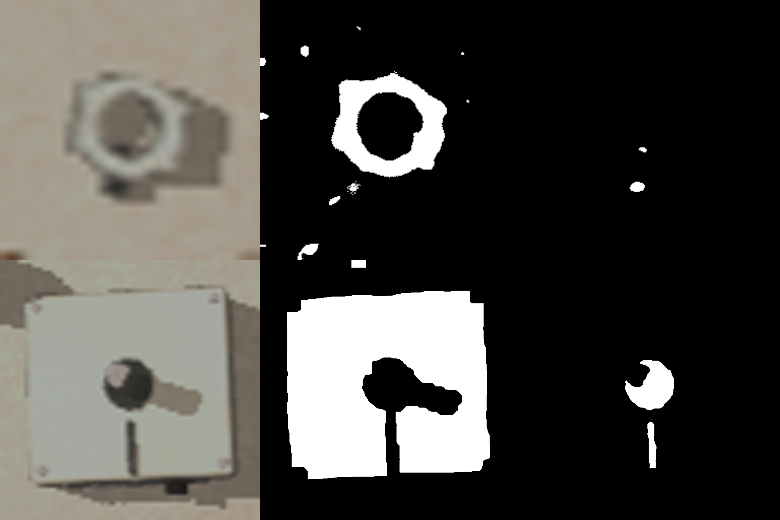

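Measured: drive axis about (0.618, 0.157) with yaw about 0.05. Collar at (0.4435, -0.194) with yaw about -0.13: the screw direction and the wrench flats agree. I'll check the spindle top across both views, then move.

```bash
cat >> h.py <<'E'
def go(x,y,z,yaw):
    s=r.state(); T=R.from_euler('xyz',s["tcp_rot"]); d=T.inv().apply(np.array([x,y,z])-s["ee_pos"])*100
    w=(T.inv()*R.from_euler('xyz',[np.pi,0,yaw])).as_rotvec()
    print("t",s["t"],"pos",s["ee_pos"].round(4),"rot",s["tcp_rot"].round(3),"inc",d.round(2),w.round(3),"F",s["wrist_force"].round(1),"M",s["moment"].round(2),"w",round(s["width"]*85,1),"q",s["joint_positions"].round(2))
E
python3 - <<'E'
from h import *
t=np.load("pics/top0.npy",allow_pickle=True).item(); s=np.load("pics/scene0.npy",allow_pickle=True).item()
a=cv2.resize(t["color"][158:186,196:232],None,fx=20,fy=20,interpolation=cv2.INTER_NEAREST)[:560,:400]
b=cv2.resize(s["color"][160:200,310:340],None,fx=13,fy=14,interpolation=cv2.INTER_CUBIC)
cv2.imwrite("pics/c3.png",np.hstack([a,b]))
for P in [(.618,.157,.13),(.618,.157,.07)]: print(proj(t,P),proj(s,P))
go(.618,.157,.2,2.57)
E
```

```text
[209.00196054 169.19719291] [325.95150829 168.75634002]
[211.61195975 171.57473035] [323.41344396 186.55285381]
t 0.1 pos [0.2483 0.5183 0.1964] rot [-3.141  0.     2.695] inc [-48.95 -16.61  -0.34] [-0.001  0.     0.125] F [-0.1  0.5  0.1] M [ 0.04 -0.02 -0.02] w 84.8 q [-1.17  0.71 -0.03  1.48  0.02  0.95 -0.08]
```

View pics/c3.png

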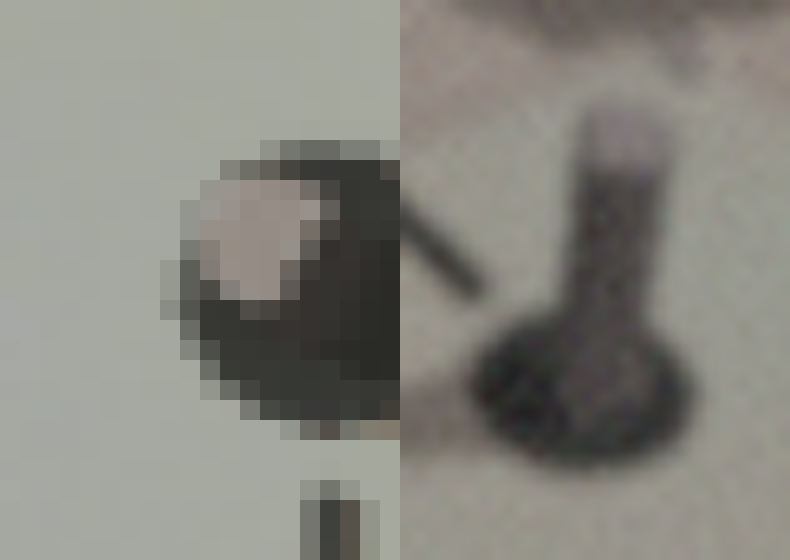

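Crop: in the top view the D-shaped end is at about (209,170), with its flat facing lower right about 59° from -x. That gives a spindle angle of about 0.98 rad and a pinch yaw of about 2.60. Both views put the axis at about (0.617, 0.157), so I'll go above it.

Request:
apply_moves([
  [[-48.9,-16.6,-0.5],[0,0,0.095],-0.3],
  [[-48.9,-16.6,-0.5],[0,0,0.095],-0.3],
  [[-48.9,-16.6,-0.5],[0,0,0.095],-0.3],
  [[-48.9,-16.6,-0.5],[0,0,0.095],-0.3],
  [[-48.9,-16.6,-0.5],[0,0,0.095],-0.3],
  [[-48.9,-16.6,-0.5],[0,0,0.095],-0.3],
  [[-48.9,-16.6,-0.5],[0,0,0.095],-0.3],
  [[-48.9,-16.6,-0.5],[0,0,0.095],-0.3],
  [[-48.9,-16.6,-0.5],[0,0,0.095],-0.3],
  [[-48.9,-16.6,-0.5],[0,0,0.095],-0.3],
])

```text
t: 1.1
ee_pos: [0.6071, 0.1672, 0.2015]
tcp_rot: [-3.141, -0.0, 2.6]
wrist_force: [-0.2, 0.7, 1.1]
width: 0.647
```

Request:
apply_moves([
  [[0,0,0],[0,0,0],-0.3],
  [[0,0,0],[0,0,0],-0.3],
  [[0,0,0],[0,0,0],-0.3],
  [[0,0,0],[0,0,0],-0.3],
  [[0,0,0],[0,0,0],-0.3],
  [[0,0,0],[0,0,0],-0.3],
  [[0,0,0],[0,0,0],-0.3],
  [[0,0,0],[0,0,0],-0.3],
  [[0,0,0],[0,0,0],-0.3],
  [[0,0,0],[0,0,0],-0.3],
])

```text
t: 2.1
ee_pos: [0.6059, 0.169, 0.2016]
tcp_rot: [-3.141, 0.0, 2.6]
wrist_force: [0.5, 0.9, -0.4]
width: 0.654
```

```bash
python3 -c "
from h import *
go(.617,.157,.0915,2.60)"
```

```text
t 2.1 pos [0.6059 0.169  0.2016] rot [-3.141  0.     2.6  ] inc [-1.57 -0.46 11.01] [-0.  0. -0.] F [ 0.5  0.9 -0.4] M [0.03 0.02 0.01] w 55.6 q [-0.29  0.79 -0.07  1.26  0.06  1.1   0.66]
```

Request:
apply_moves([
  [[-1.57,-0.46,0],[0,0,0],-0.3],
  [[-1.57,-0.46,2],[0,0,0],-0.3],
  [[-1.57,-0.46,5],[0,0,0],-0.3],
  [[-1.57,-0.46,8],[0,0,0],-0.3],
  [[-1.57,-0.46,11],[0,0,0],-0.3],
  [[-1.57,-0.46,11],[0,0,0],-0.3],
  [[-1.57,-0.46,11],[0,0,0],1],
  [[-1.57,-0.46,11],[0,0,0],1],
  [[-1.57,-0.46,11],[0,0,0],1],
  [[-1.57,-0.46,11],[0,0,0],1],
])

```text
t: 3.1
ee_pos: [0.6192, 0.1595, 0.094]
tcp_rot: [3.135, 0.003, 2.601]
wrist_force: [8.4, 10.0, 3.7]
width: 0.155
```

Request:
apply_moves([
  [[0,0,0],[0,0,0],1],
  [[0,0,0],[0,0,0],1],
  [[0,0,0],[0,0,0],1],
  [[0,0,0],[0,0,0],1],
  [[0,0,0],[0,0,0],1],
  [[0,0,0],[0,0,0],1],
  [[0,0,0],[0,0,0],1],
  [[0,0,0],[0,0,0],1],
  [[0,0,0],[0,0,0],1],
  [[0,0,0],[0,0,0],1],
])

```text
t: 4.1
ee_pos: [0.6192, 0.1595, 0.094]
tcp_rot: [3.135, 0.003, 2.601]
wrist_force: [8.7, 10.4, 4.4]
width: 0.155
```

```bash
python3 -c "
from h import *
go(.617,.157,.0915,1.62)"
```

```text
t 4.1 pos [0.6192 0.1595 0.094 ] rot [3.135e+00 3.000e-03 2.601e+00] inc [ 0.06 -0.33  0.25] [ 0.008 -0.     0.981] F [ 8.7 10.4  4.4] M [ 2.31 -1.76 -0.  ] w 13.2 q [-0.27  0.92 -0.07  1.35  0.07  0.86  0.67]
```

Request:
apply_moves([
  [[0,0.2,0],[0,0,0.12],1],
  [[-0.05,0.2,0],[0,0,0.24],1],
  [[-0.1,0.2,0],[0,0,0.36],1],
  [[-0.15,0.2,0],[0,0,0.48],1],
  [[-0.2,0.2,0],[0,0,0.6],1],
  [[-0.22,0.2,0],[0,0,0.72],1],
  [[-0.25,0.2,0],[0,0,0.84],1],
  [[-0.28,0.2,0],[0,0,0.98],1],
  [[-0.28,0.2,0],[0,0,0.98],1],
  [[-0.28,0.2,0],[0,0,0.98],1],
])

```text
t: 5.1
ee_pos: [0.6204, 0.1579, 0.0939]
tcp_rot: [3.141, -0.001, 1.62]
wrist_force: [-9.4, -0.3, 18.2]
width: 0.156
```

```bash
python3 - <<'E'
from h import *
go(.6205,.1573,.0915,1.623)
E
```

```text
t 5.1 pos [0.6204 0.1579 0.0939] rot [ 3.141e+00 -1.000e-03  1.620e+00] inc [-0.06  0.01  0.24] [ 0.001 -0.001 -0.003] F [-9.4 -0.3 18.2] M [ 0.01  2.29 -0.06] w 13.3 q [-0.39  0.94  0.2   1.35 -0.22  0.87 -0.08]
```

Request:
apply_moves([
  [[0,0,0],[0,0,0],-0.3],
  [[0,0,0],[0,0,0],-0.3],
  [[0,0,0],[0,0,0],-0.3],
  [[0,0,0],[0,0,0],-0.3],
  [[0,0,-4],[0,0,0],-0.3],
  [[0,0,-8],[0,0,0],-0.3],
  [[0,0,-12],[0,0,0],-0.3],
  [[-8,0,-12],[0,0,-0.3],-0.3],
  [[-13,0,-12],[0,0,-0.5],-0.3],
  [[-18,0,-12],[0,0,-0.7],-0.3],
])

```text
t: 6.1
ee_pos: [0.6277, 0.0058, 0.212]
tcp_rot: [3.141, 0.001, 2.077]
wrist_force: [0.9, -0.2, -1.0]
width: 0.65
```

```bash
python3 - <<'E'
from h import *
c=shot("top"); np.save("pics/top1.npy",c,allow_pickle=True)
cv2.imwrite("pics/c4.png",cv2.resize(c["color"][155:205,190:240],None,fx=12,fy=12,interpolation=cv2.INTER_NEAREST))
go(.4435,-.1945,.12,3.01)
E
```

```text
t 6.15 pos [ 0.6277 -0.0054  0.2121] rot [-3.139  0.006  2.082] inc [ -7.43 -25.29   9.32] [-0.005  0.004 -0.928] F [  0.7 -13.5  -0.8] M [-0.71 -0.01 -0.03] w 55.2 q [-0.09  0.78  0.09  1.25 -0.06  1.11  0.52]
```

View pics/c4.png

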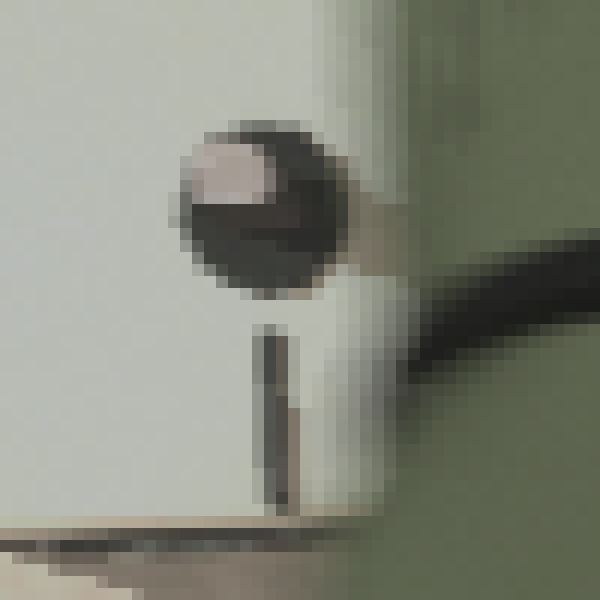

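Crop: the flat edge (row about 200) is now horizontal and faces straight down the rib (column about 275), so the turn is confirmed. Next I'll move above the collar.

Request:
apply_moves([
  [[-7.4,-25.3,0],[0,0,-0.9],-0.3],
  [[-7.4,-25.3,0],[0,0,-0.9],-0.3],
  [[-7.4,-25.3,0],[0,0,-0.9],-0.3],
  [[-7.4,-25.3,0],[0,0,-0.9],-0.3],
  [[-7.4,-25.3,0],[0,0,-0.9],-0.3],
  [[-7.4,-25.3,8],[0,0,-0.9],-0.3],
  [[-7.4,-25.3,8],[0,0,-0.9],-0.3],
  [[-7.4,-25.3,8],[0,0,-0.9],-0.3],
  [[-7.4,-25.3,8],[0,0,-0.9],-0.3],
  [[-7.4,-25.3,8],[0,0,-0.9],-0.3],
])

```text
t: 7.15
ee_pos: [0.4421, -0.1783, 0.1331]
tcp_rot: [-3.141, 0.002, 2.97]
wrist_force: [0.1, -0.6, 0.1]
width: 0.647
```

```bash
python3 - <<'E'
from h import *
s=shot("scene"); np.save("pics/s1.npy",s,allow_pickle=True)
g=cv2.resize(s["color"][150:280,110:240],None,fx=4.5,fy=4.5,interpolation=cv2.INTER_CUBIC); cv2.imwrite("pics/c5.png",g)
for dx,dy in[(0,0),(.02,0),(0,.02)]: print(proj(s,(.4435+dx,-.1945+dy,.026)))
go(.4435,-.1945,.004,3.01)
E
```

```text
[180.06584775 200.04763687]
[182.54098221 204.31271502]
[186.92798105 197.90161527]
t 7.2 pos [ 0.4421 -0.1784  0.1331] rot [-3.141e+00  2.000e-03  2.970e+00] inc [-0.38 -1.56 12.91] [-0.001  0.002 -0.04 ] F [-0.2  1.  -0.1] M [ 0.01 -0.01 -0.  ] w 55.5 q [ 0.42  0.67 -0.18  1.92  0.2   0.57  1.51]
```

View pics/c5.png

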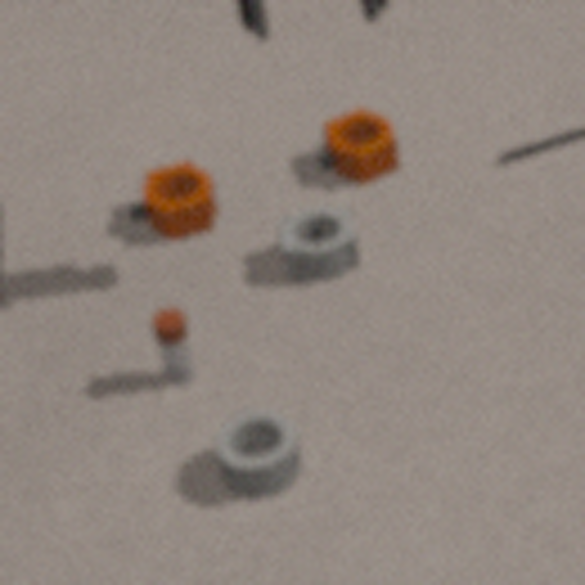

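Crop: the collar's top is at scene (180.5,200.5), within 0.5 px of the prediction (about +1–2 mm in x). The fingers are still clear above, so I'll descend and grip.

Request:
apply_moves([
  [[-0.5,-1.5,0],[0,0,-0.04],-0.7],
  [[-0.5,-1.5,0],[0,0,-0.04],-0.7],
  [[-0.5,-1.5,3],[0,0,-0.04],-0.7],
  [[-0.5,-1.5,6],[0,0,-0.04],-0.7],
  [[-0.5,-1.5,9],[0,0,-0.04],-0.7],
  [[-0.5,-1.5,11],[0,0,-0.04],-0.7],
  [[-0.5,-1.5,12.8],[0,0,-0.04],-0.7],
  [[-0.5,-1.5,12.8],[0,0,-0.04],-0.7],
  [[-0.5,-1.5,12.8],[0,0,-0.04],-0.7],
  [[-0.5,-1.5,12.8],[0,0,-0.04],-0.7],
])

```text
t: 8.2
ee_pos: [0.444, -0.1943, 0.0048]
tcp_rot: [-3.141, 0.001, 3.01]
wrist_force: [-0.5, -0.4, 0.3]
width: 0.853
```

Request:
apply_moves([
  [[0,0,0],[0,0,0],1],
  [[0,0,0],[0,0,0],1],
  [[0,0,0],[0,0,0],1],
  [[0,0,0],[0,0,0],1],
  [[0,0,0],[0,0,0],1],
  [[0,0,0],[0,0,0],1],
  [[0,0,0],[0,0,0],1],
  [[0,0,0],[0,0,0],1],
  [[0,0,0],[0,0,0],1],
  [[0,0,0],[0,0,0],1],
])

```text
t: 9.2
ee_pos: [0.4434, -0.1943, 0.0037]
tcp_rot: [-3.141, -0.0, 3.01]
wrist_force: [0.5, -0.3, -0.1]
width: 0.003
```

```bash
python3 -c "
from h import *
go(.4445,-.1942,.2,3.01)"
```

```text
t 9.2 pos [ 0.4434 -0.1943  0.0037] rot [-3.141 -0.     3.01 ] inc [ -0.11   0.02 -19.63] [-0. -0. -0.] F [ 0.5 -0.3 -0.1] M [0.03 0.03 0.01] w 0.3 q [ 0.4   0.92 -0.09  1.98  0.29  0.25  1.5 ]
```

The jaws shut fully, so the grasp missed. I'll look before moving.

```bash
python3 - <<'E'
from h import *
s=shot("scene"); t=shot("top"); np.save("pics/s2.npy",s,allow_pickle=True)
g=cv2.resize(s["color"][160:270,110:230],(400,400),interpolation=cv2.INTER_CUBIC)
h=cv2.resize(t["color"][165:265,280:380],(400,400),interpolation=cv2.INTER_CUBIC)
cv2.imwrite("pics/c6.png",np.hstack([g,h]))
print(proj(s,r.state()["ee_pos"]))
E
```

```text
[181.00257965 206.06359537]
```

View pics/c6.png

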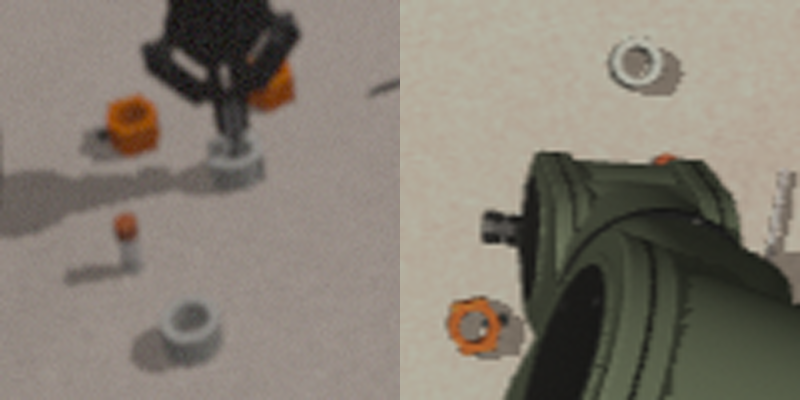

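Scene: the ring stays at about (181,202) and the shut fingers sit at its centre, so it isn't held. I'll lift straight up with the jaws shut, step aside and measure again.

Request:
apply_moves([
  [[0,0,-0.5],[0,0,0],1],
  [[0,0,-1.5],[0,0,0],1],
  [[0,0,-3],[0,0,0],1],
  [[0,0,-6],[0,0,0],1],
  [[0,0,-9],[0,0,0],1],
  [[0,4,-12],[0,0,0],0],
  [[0,9,-14],[0,0,0],0],
  [[0,14,-14],[0,0,0],0],
  [[0,18,-14],[0,0,0],0],
  [[0,18,-14],[0,0,0],0],
])

```text
t: 10.3
ee_pos: [0.4676, -0.0099, 0.1447]
tcp_rot: [3.139, 0.001, 3.018]
wrist_force: [0.5, -0.9, 0.8]
width: 0.501
```

```bash
python3 - <<'E'
from h import *
s=shot("scene"); t=shot("top"); np.save("pics/s3.npy",s,allow_pickle=True); np.save("pics/t3.npy",t,allow_pickle=True)
g=cv2.resize(s["color"][180:230,155:205],(400,400),interpolation=cv2.INTER_CUBIC)
h=cv2.resize(t["color"][205:245,295:335],(400,400),interpolation=cv2.INTER_NEAREST)
cv2.imwrite("pics/c7.png",np.hstack([g,h]))
go(.444,-.194,.2,3.01)
E
```

```text
t 10.4 pos [ 0.467  -0.0154  0.1443] rot [-3.141  0.     3.012] inc [ -0.04 -18.01  -5.57] [-0.     0.     0.002] F [ 0.1 -1.6 -0.8] M [-0.04 -0.03  0.03] w 42.5 q [ 0.05  0.64 -0.15  1.93  0.16  0.58  1.24]
```

View pics/c7.png

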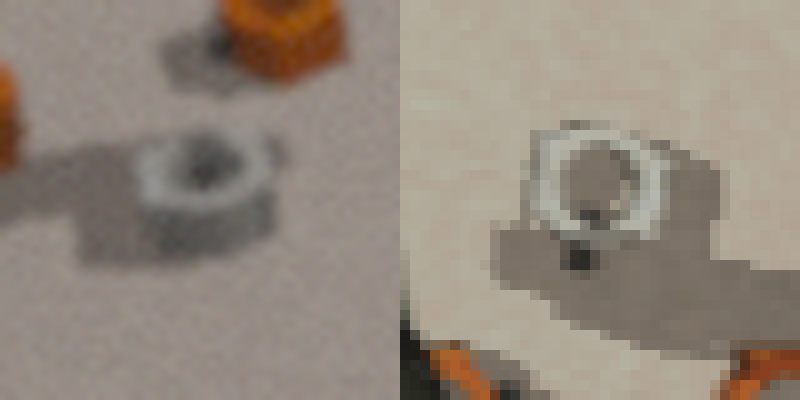

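```bash
python3 - <<'E'
from h import *
s=np.load("pics/s2.npy",allow_pickle=True).item(); s3=np.load("pics/s3.npy",allow_pickle=True).item()
f=lambda s:cv2.convertScaleAbs(cv2.resize(s["color"][180:220,160:200],(400,400),interpolation=cv2.INTER_CUBIC),alpha=1.5)
g=f(s)
for p,c in [((.4434,-.1943,.0037),(0,0,255)),((.4434,-.1943,.0224),(0,255,0)),((.4434,-.2053,.0037),(255,0,0)),((.4434,-.1833,.0037),(255,0,0))]:
    u=(proj(s,p)-[160,180]+.5)*10; cv2.circle(g,tuple(int(x) for x in u),4,c,-1)
cv2.imwrite("pics/c8.png",np.hstack([g,f(s3)]))
E
```

```text
(no output)
```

View pics/c8.png

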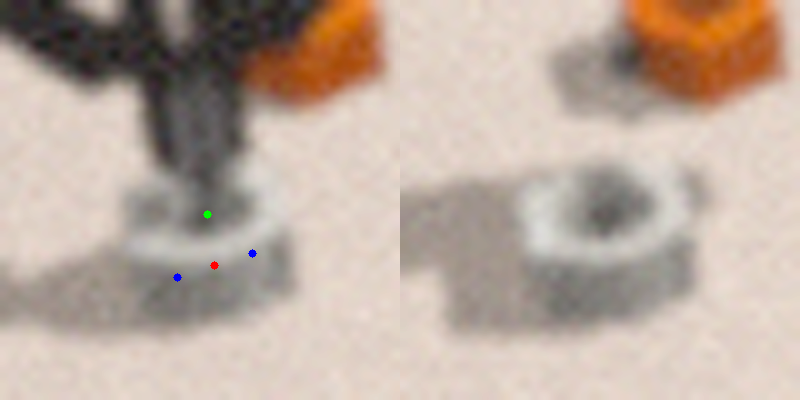

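```bash
python3 - <<'E'
from h import *
s0=np.load("pics/scene0.npy",allow_pickle=True).item(); s3=np.load("pics/s3.npy",allow_pickle=True).item()
def mk(s,p,yaw,half,back,u0,v0,w):
    g=cv2.convertScaleAbs(cv2.resize(s["color"][v0:v0+w,u0:u0+w],(400,400),interpolation=cv2.INTER_CUBIC),alpha=1.5)
    y=np.array([np.sin(yaw),-np.cos(yaw),0]); p=np.array(p)
    for q,c in[(p,(0,0,255)),(p+y*half+[0,0,back],(255,0,0)),(p-y*half+[0,0,back],(255,0,0)),(p+[0,0,.0187],(0,255,0)),(p+[0,0,.03],(255,255,0))]:
        u=(proj(s,q)-[u0,v0]+.5)*400/w; cv2.circle(g,tuple(int(x) for x in u),4,c,-1); 
    return g
u=proj(s3,(.467,-.0154,.1443)).astype(int); v=proj(s0,(.2483,.5183,.1964)).astype(int); print(u,v)
cv2.imwrite("pics/c9.png",np.hstack([mk(s3,(.467,-.0125,.1445),3.014,.021,.006,u[0]-40,u[1]-55,80),mk(s0,(.2483,.5183,.1964),2.695,.042,.013,v[0]-30,max(v[1]-45,0),60)]))
E
```

```text
[241 152] [351  68]
```

View pics/c9.png

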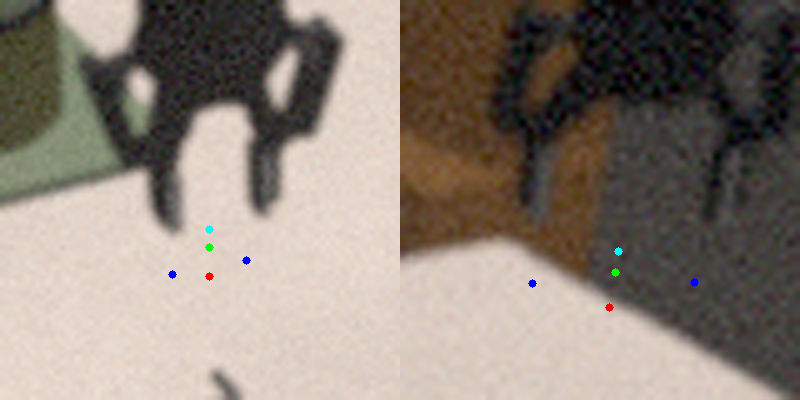

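Crop: in both pictures the visible fingertips end about 30 mm above the reported TCP (tips at row ~220, expected ~268). The jaws therefore closed just above the collar: the real tips are about 29 mm behind the reported TCP, while laterally it agrees. The collar hasn't moved, so I'll redo the grasp about 30 mm lower, watching the force.

Request:
apply_moves([
  [[0,-4,0],[0,0,0],-0.5],
  [[0,-9,0],[0,0,0],-0.5],
  [[0,-14,0],[0,0,0],-0.5],
  [[-0.05,-17.95,0],[0,0,0],-0.5],
  [[-0.05,-17.95,0],[0,0,0],-0.5],
  [[-0.05,-17.95,4],[0,0,0],-0.5],
  [[-0.05,-17.95,8],[0,0,0],-0.5],
  [[-0.05,-17.95,12],[0,0,0],-0.5],
  [[-0.05,-17.95,13.5],[0,0,0],-0.5],
  [[-0.05,-17.95,13.5],[0,0,0],-0.5],
])

```text
t: 11.4
ee_pos: [0.4425, -0.1944, 0.0073]
tcp_rot: [3.141, -0.003, 3.008]
wrist_force: [0.5, -0.3, 0.2]
width: 0.754
```

Request:
apply_moves([
  [[0,0,0.6],[0,0,0],-0.5],
  [[0,0,1.2],[0,0,0],-0.5],
  [[0,0,1.8],[0,0,0],-0.5],
  [[0,0,2.3],[0,0,0],-0.5],
  [[0,0,2.7],[0,0,0],-0.5],
  [[0,0,3.0],[0,0,0],-0.5],
  [[0,0,3.2],[0,0,0],-0.5],
  [[0,0,3.2],[0,0,0],-0.5],
  [[0,0,3.2],[0,0,0],-0.5],
  [[0,0,3.2],[0,0,0],-0.5],
])

```text
t: 12.4
ee_pos: [0.444, -0.1939, -0.0232]
tcp_rot: [-3.141, 0.0, 3.01]
wrist_force: [0.2, -0.4, 0.4]
width: 0.751
```

Request:
apply_moves([
  [[0,0,0.3],[0,0,0],-0.5],
  [[0,0,0.3],[0,0,0],-0.5],
  [[0,0,0.3],[0,0,0],1],
  [[0,0,0.3],[0,0,0],1],
  [[0,0,0.3],[0,0,0],1],
  [[0,0,0.3],[0,0,0],1],
  [[0,0,0.3],[0,0,0],1],
  [[0,0,0.3],[0,0,0],1],
  [[0,0,0.3],[0,0,0],1],
  [[0,0,0.3],[0,0,0],1],
])

```text
t: 13.4
ee_pos: [0.444, -0.1938, -0.0259]
tcp_rot: [-3.141, 0.0, 3.01]
wrist_force: [-2.3, 0.9, 12.1]
width: 0.505
```

```bash
python3 -c "
from h import *
go(.444,-.194,.15,3.01)"
```

```text
t 13.4 pos [ 0.444  -0.1938 -0.0259] rot [-3.141  0.     3.01 ] inc [-1.000e-02 -2.000e-02 -1.759e+01] [-0.  0. -0.] F [-2.3  0.9 12.1] M [ 0.28  0.43 -0.1 ] w 42.9 q [ 0.38  0.98 -0.07  1.98  0.3   0.19  1.49]
```

The collar is gripped (43 mm). I'll lift it and carry it above the spindle.

Request:
apply_moves([
  [[0,0,-2],[0,0,0],1],
  [[0,0,-5],[0,0,0],1],
  [[0,0,-9],[0,0,0],1],
  [[0,0,-13],[0,0,0],1],
  [[0,0,-16],[0,0,0],1],
  [[-1.3,3.7,-16],[0,0,-0.02],1],
  [[-2.6,7.4,-16],[0,0,-0.06],1],
  [[-4,11.1,-16],[0,0,-0.1],1],
  [[-5.2,15,-16],[0,0,-0.14],1],
  [[-6.5,18.5,-16],[0,0,-0.18],1],
])

```text
t: 14.4
ee_pos: [0.5331, -0.017, 0.1337]
tcp_rot: [3.142, -0.0, -3.091]
wrist_force: [-0.3, -1.6, -0.1]
width: 0.5
```

```bash
python3 -c "
from h import *
go(.618,.157,.135,3.19)"
```

```text
t 14.4 pos [ 0.5331 -0.017   0.1337] rot [ 3.142 -0.    -3.091] inc [-9.36 16.95 -0.13] [ 0.    -0.     0.002] F [-0.3 -1.6 -0.1] M [-0.07 -0.05 -0.  ] w 42.5 q [ 0.09  0.73 -0.21  1.72  0.22  0.71  1.38]
```

Request:
apply_moves([
  [[-2,3.5,0],[0,0,0],1],
  [[-4,7,0],[0,0,0],1],
  [[-6,10.5,0],[0,0,0],1],
  [[-8,14,0],[0,0,0],1],
  [[-9,16,0],[0,0,0],1],
  [[-9,16,0],[0,0,0],1],
  [[-9,16,0],[0,0,0],1],
  [[-9,16,0],[0,0,0],1],
  [[-9,16,0],[0,0,0],1],
  [[-9,16,0],[0,0,0],1],
])

```text
t: 15.4
ee_pos: [0.6149, 0.1445, 0.1338]
tcp_rot: [-3.141, -0.0, -3.094]
wrist_force: [-0.2, -0.6, -1.6]
width: 0.509
```

```bash
python3 - <<'E'
from h import *
s=shot("scene"); np.save("pics/s4.npy",s,allow_pickle=True)
p=r.state()["ee_pos"]; print(p)
u0,v0=285,120; g=cv2.resize(s["color"][v0:v0+80,u0:u0+80],(600,600),interpolation=cv2.INTER_CUBIC); g=cv2.convertScaleAbs(g,alpha=1.4)
pc=p.copy(); 
# expected collar outline, bottom face at TCP z+.026
for z,c in((p[2]+.026,(0,0,255)),(p[2]+.052,(0,255,0)),):
    for a in np.arange(0,2*np.pi,np.pi/8):
        u=(proj(s,[p[0]+.022*np.cos(a),p[1]+.022*np.sin(a),z])-[u0,v0]+.5)*7.5; cv2.circle(g,tuple(int(x) for x in u),2,c,-1)
for a in np.arange(0,2*np.pi,np.pi/6):
    u=(proj(s,[.6178+.012*np.cos(a),.1571+.012*np.sin(a),.13])-[u0,v0]+.5)*7.5; cv2.circle(g,tuple(int(x) for x in u),2,(255,0,0),-1)
cv2.imwrite("pics/c10.png",g)
go(.6178,.1571,.12,3.19)
E
```

```text
[0.61492446 0.14468457 0.13378224]
t 15.45 pos [0.6149 0.1447 0.1338] rot [-3.141  0.    -3.094] inc [-0.35  1.23  1.38] [-0.     0.    -0.001] F [ 0.9  0.6 -0.4] M [ 0.06 -0.02 -0.01] w 43.2 q [-0.2   0.87 -0.19  1.33  0.18  0.95  1.2 ]
```

View pics/c10.png

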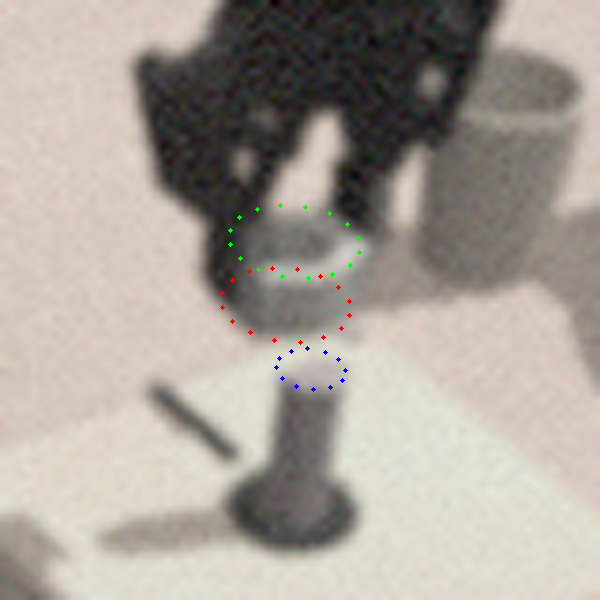

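Crop: the collar is held level with its predicted outline overlapping, the spindle end is as predicted, and the beaker is clear behind. I'll centre it and lower slowly.

Request:
apply_moves([
  [[-0.3,0.6,0],[0,0,0],1],
  [[-0.3,1.23,0],[0,0,0],1],
  [[-0.3,1.23,0],[0,0,0],1],
  [[-0.3,1.23,0],[0,0,0],1],
  [[-0.3,1.23,1],[0,0,0],1],
  [[-0.3,1.23,2],[0,0,0],1],
  [[-0.3,1.23,2.6],[0,0,0],1],
  [[-0.3,1.23,2.6],[0,0,0],1],
  [[-0.3,1.23,2.6],[0,0,0],1],
  [[-0.3,1.23,2.6],[0,0,0],1],
])

```text
t: 16.45
ee_pos: [0.6175, 0.1576, 0.1079]
tcp_rot: [3.142, 0.0, -3.093]
wrist_force: [0.7, 0.6, -1.0]
width: 0.503
```

```bash
python3 -c "
from h import *
go(.6178,.1571,.078,3.19)"
```

```text
t 16.45 pos [0.6175 0.1576 0.1079] rot [ 3.142  0.    -3.093] inc [-0.03 -0.06  2.99] [ 0.  0. -0.] F [ 0.7  0.6 -1. ] M [ 0.   -0.05  0.04] w 42.8 q [-0.22  0.91 -0.18  1.34  0.18  0.91  1.18]
```

Request:
apply_moves([
  [[-0.03,-0.05,0.1],[0,0,0],1],
  [[-0.03,-0.05,0.2],[0,0,0],1],
  [[-0.03,-0.05,0.3],[0,0,0],1],
  [[-0.03,-0.05,0.4],[0,0,0],1],
  [[-0.03,-0.05,0.5],[0,0,0],1],
  [[-0.03,-0.05,0.6],[0,0,0],1],
  [[-0.03,-0.05,0.7],[0,0,0],1],
  [[-0.03,-0.05,0.8],[0,0,0],1],
  [[-0.03,-0.05,0.9],[0,0,0],1],
  [[-0.03,-0.05,1.0],[0,0,0],1],
])

```text
t: 17.45
ee_pos: [0.6177, 0.1571, 0.0975]
tcp_rot: [-3.142, -0.0, -3.093]
wrist_force: [-0.2, -0.4, -0.6]
width: 0.501
```

```bash
python3 -c "
from h import *
go(.6178,.1571,.078,3.19)"
```

```text
t 17.45 pos [0.6177 0.1571 0.0975] rot [-3.142 -0.    -3.093] inc [-0.01 -0.    1.95] [-0. -0. -0.] F [-0.2 -0.4 -0.6] M [-0.02  0.07 -0.02] w 42.6 q [-0.22  0.92 -0.18  1.35  0.18  0.89  1.17]
```

Request:
apply_moves([
  [[0,0,0.1],[0,0,0],1],
  [[0,0,0.2],[0,0,0],1],
  [[0,0,0.3],[0,0,0],1],
  [[0,0,0.4],[0,0,0],1],
  [[0,0,0.5],[0,0,0],1],
  [[0,0,0.6],[0,0,0],1],
  [[0,0,0.7],[0,0,0],1],
  [[0,0,0.8],[0,0,0],1],
  [[0,0,0.9],[0,0,0],1],
  [[0,0,1.0],[0,0,0],1],
])

```text
t: 18.45
ee_pos: [0.6176, 0.1571, 0.0875]
tcp_rot: [-3.142, -0.0, -3.093]
wrist_force: [-0.6, -0.3, -1.1]
width: 0.502
```

```bash
python3 -c "
from h import *
go(.6178,.1571,.078,3.19)"
```

```text
t 18.45 pos [0.6176 0.1571 0.0875] rot [-3.142 -0.    -3.093] inc [-0.02 -0.    0.95] [-0. -0. -0.] F [-0.6 -0.3 -1.1] M [ 0.    0.03 -0.01] w 42.7 q [-0.22  0.94 -0.18  1.36  0.19  0.87  1.17]
```

No contact past the screw's height, so it is going in freely. I'll finish the descent.

Request:
apply_moves([
  [[0,0,0.1],[0,0,0],1],
  [[0,0,0.2],[0,0,0],1],
  [[0,0,0.3],[0,0,0],1],
  [[0,0,0.4],[0,0,0],1],
  [[0,0,0.5],[0,0,0],1],
  [[0,0,0.6],[0,0,0],1],
  [[0,0,0.7],[0,0,0],1],
  [[0,0,0.8],[0,0,0],1],
  [[0,0,0.9],[0,0,0],1],
  [[0,0,0.95],[0,0,0],1],
])

```text
t: 19.45
ee_pos: [0.6176, 0.1571, 0.078]
tcp_rot: [-3.141, -0.0, -3.093]
wrist_force: [-0.5, -0.1, -1.5]
width: 0.502
```

Request:
apply_moves([
  [[-0.03,0,0],[0,0,0],1],
  [[-0.06,0,0],[0,0,0],1],
  [[-0.09,0,0],[0,0,0],1],
  [[-0.12,0,0],[0,0,0],1],
  [[-0.15,0,0],[0,0,0],1],
  [[-0.18,0,0],[0,0,0],1],
  [[-0.2,0,0],[0,0,0],1],
  [[-0.2,0,0],[0,0,0],1],
  [[-0.2,0,0],[0,0,0],1],
  [[-0.2,0,0],[0,0,0],1],
])

```text
t: 20.45
ee_pos: [0.6196, 0.1572, 0.0781]
tcp_rot: [-3.142, -0.0, -3.093]
wrist_force: [-0.5, -0.9, -1.6]
width: 0.504
```

```bash
python3 -c "
from h import *
go(.6198,.1571,.078,3.19)"
```

```text
t 20.45 pos [0.6196 0.1572 0.0781] rot [-3.142 -0.    -3.093] inc [-0.02 -0.01  0.01] [-0. -0. -0.] F [-0.5 -0.9 -1.6] M [ 0.03 -0.02  0.01] w 42.8 q [-0.22  0.95 -0.18  1.35  0.19  0.85  1.17]
```

Request:
apply_moves([
  [[-0.02,0,0],[0,0,0],1],
  [[-0.04,0,0],[0,0,0],1],
  [[-0.06,0,0],[0,0,0],1],
  [[-0.08,0,0],[0,0,0],1],
  [[-0.1,0,0],[0,0,0],1],
  [[-0.12,0,0],[0,0,0],1],
  [[-0.14,0,0],[0,0,0],1],
  [[-0.15,0,0],[0,0,0],1],
  [[-0.15,0,0],[0,0,0],1],
  [[-0.15,0,0],[0,0,0],1],
])

```text
t: 21.45
ee_pos: [0.6205, 0.1573, 0.078]
tcp_rot: [-3.141, -0.001, -3.093]
wrist_force: [-6.0, -0.5, 1.1]
width: 0.5
```

```bash
python3 -c "
from h import *
go(.6198,.1571,.078,3.19)"
```

```text
t 21.45 pos [0.6205 0.1573 0.078 ] rot [-3.141e+00 -1.000e-03 -3.093e+00] inc [ 0.07 -0.01 -0.  ] [-0.    -0.001 -0.   ] F [-6.  -0.5  1.1] M [-0.09  1.28  0.01] w 42.5 q [-0.22  0.95 -0.18  1.35  0.19  0.86  1.17]
```

Request:
apply_moves([
  [[-0.02,0,0],[0,0,0],1],
  [[-0.04,0,0],[0,0,0],1],
  [[-0.05,0,0],[0,0,0],1],
  [[-0.05,0,0],[0,0,0],1],
  [[-0.05,0,0],[0,0,0],1],
  [[-0.05,0,0],[0,0,0],1],
  [[-0.05,0,0],[0,0,0],1],
  [[-0.05,0,0],[0,0,0],1],
  [[-0.05,0,0],[0,0,0],1],
  [[-0.05,0,0],[0,0,0],1],
])

```text
t: 22.45
ee_pos: [0.6206, 0.1573, 0.0779]
tcp_rot: [-3.141, -0.002, -3.093]
wrist_force: [-8.6, -1.0, 2.1]
width: 0.505
```

```bash
python3 -c "
from h import *
go(.6198,.1571,.078,3.19)
s=r.state()
if -25<s['wrist_force'][0]<-4 and s['width']>.45: print(r.hand_in())"
```

```text
t 22.45 pos [0.6206 0.1573 0.0779] rot [-3.141e+00 -2.000e-03 -3.093e+00] inc [ 0.08 -0.01 -0.01] [-0.    -0.002 -0.   ] F [-8.6 -1.   2.1] M [-0.17  1.94 -0.01] w 42.9 q [-0.22  0.95 -0.18  1.35  0.19  0.86  1.17]
the job is handed in; nothing more can be done
None
```

I handed the job in at 22.5 s, with the gripper holding the collar over the spindle and pulling it along the drive's +x. No verdict was reported.

**What I did:** I pinched the spindle and turned it about 0.98 rad; a top picture showed its flat square to the rib. I then gripped the collar by its wrench flats, lifted it, lowered it over the spindle without contact and pulled it sideways.

**Last checks:**
- **Pull:** 8.6 N along -x on the tool, with contact first felt about 3 mm from where I had centred it. I expected about 2 mm, so the collar probably sits about 1 mm off in the grip or the axis estimate is off by that much.
- **Height and tilt:** the tool is level within 0.002 rad. The collar's top works out within about 0.2 mm of the spindle's end, from the tool height at the grasp.
- **Grip:** opening reads about 43 mm on the 44 mm collar.

**What went wrong or disagreed:**
- **First grasp missed:** the real fingertips end about 29 mm short of the reported TCP, so the jaws shut just above the collar. The collar stayed put, and I regrasped lower. The same offset means the spindle was pinched only near its upper end.
- **Width reading:** it showed 13 mm on the spindle where 18.5 mm was expected.
- **Not checked by picture:** I took none of the seated collar. The screw's seat on the flat, its sideways position and the final spindle angle rest on force and pose readings. I also did not re-measure the bystanders at the end; no unexpected contact forces showed.

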